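Hold the rotator hub on the shaft flat for its set screw

ROBOT

A 6-joint arm with a two-finger parallel gripper is mounted at the origin on the work surface. World frame = base frame: x ahead of the robot, y to its left, z up, the work surface at z = 0. Lengths are in m, angles in rad, forces in N, time in s.
With the tool pointing down it reaches from about 0.425 to 0.95 m from the base axis. Payload 3.5 kg.
Tool frame: the origin (TCP) lies midway between the tips of the shut fingers; the grasp point (between the pads) lies 19 mm behind it; z points along the fingers, y is the direction in which the jaws open and shut (so a half turn about z gives the same grasp; the last joint's range is limited). The gripper opens to 85 mm and grips with 20 to 120 N. Pads are 22 mm wide; open, the fingers measure 114 mm over their backs; the gripper's body (76 mm by 85 mm) begins 54 mm behind the grasp point. The pads swing forward as they close: fully open they stand 13 mm farther back than shut.
Start: joints at [0.975, 0.286, 1.577, -0, 1.279, -0.15], TCP at [0.291, 0.609, 0.231] pointing down, gripper open.
Joint ranges: [-2.77, 2.77], [-0.9, 2.22], [0.21, 2.48], [-1.53, 4.67], [0.24, 2.81], [-2.84, 2.84]. Speed limits (rad/s): [2.79, 2.79, 3.14, 3.14, 3.14, 3.14].

INTERFACE

Orientations are given as a unit quaternion [x, y, z, w].
In Python, from plant import ctrl gives the robot as it stands.
- The arm moves only by the tool apply_moves, never from a script. Its argument "moves" is a list that holds one entry, the list of rows, each a list of 7 numbers: the shift along the tool's x, y, z in m, then the turn, a rotation vector about the tool's x, y, z in degrees, then the gripper's target within -1 to 1 (shut at 1, half-way at 0, fully open at -1). In form: [[[tx, ty, tz, ax, ay, az, hand], ...]]. A call has 1 to 12 rows; each row shifts and turns the pose as measured when the row begins, along the tool's axes as they then stand; what a row does not reach is not made up. A row lasts 1/10 s, in which the tool goes at most 50 mm and 8.59 degrees, less where a joint would pass 70% of its speed; a pose out of reach is approached as far as the arm can. A call with a gripper value outside its range is refused whole. The fingers move at their own pace and stop on an object; "force" is the grip in N (left out, the last holds). Time passes only in rows, so rows that do not move let the fingers close. It gives the time, the measured TCP pose, the force and the opening at its end, in the units of the state.
- ctrl.get_state(): the state, without advancing time (a new reading comes with each control period).
- ctrl.read_camera(name): name is "scene" or "side" or "wrist"; returns the picture (384x512x3 uint8, red, green, blue); there is no depth.
- ctrl.get_calibration(name): a dict with "camera_matrix" (3x3 intrinsics, pixels), "cam_to_world" (4x4, takes a point from camera to world coordinates). Camera axes: x right, y up, looking along -z (the intrinsics and any distortion apply to the point x, -y, -z); pixel columns grow to the right and rows downward; lengths in m; the calibration is good to about 2 mm. A picture is of the moment at which its call begins: read the wrist's pose just before it. get_calibration takes no time and is no camera call; for the wrist camera it gives the pose at the moment of the call.
- ctrl.sign_off(): hands the job in, once; it reports no verdict.
The state is a dict: "time": time; "qpos": joint angles; "dq": joint speeds; "joint_efforts": joint torques, N m; "eef_pos": TCP position; "tcp_rot": TCP orientation; "contact_force": force on the tool from outside, world axes, zero at the start; "wrist_torque": the same for the moment, N m; "opening": opening from 0.0 (shut) to 1.0 (fully open).
Only numpy, scipy, OpenCV 4.12 (cv2) and the standard library are available. Lean on these libraries where they do the work, as an engineer would, in place of code of your own. Each camera call takes 0.05 s, during which the arm holds its last target. There are 200 camera calls.

TASK

The tube rotator's hub has been knocked over on the bench: first stand it up on its square flange and let go. Next pinch the drive unit's upright shaft and turn it until your fingers feel its milled flat and the flat faces the unit's front panel; then take the hub from above, slip it over the shaft with its set screw on the flat, and finish while holding it there, upright and clear of the case, with the set screw halfway up the flat and facing the front for a colleague to tighten. Leave the tube rack, the bottle, the hex key and the parts tray where they are.

Things in the scene. Friction and masses are not known exactly. Their poses are not given: they have to be found in the camera images.
- unit: Drive unit of a bench tube rotator, fixed: white case 210 x 190 mm, flat top 75 mm above the bench, front panel (display, switch, knob) on its own +x side. Origin on the bench under the middle of the case, z up. The shaft's axis stands over the origin; round it a steel bearing boss, 42 mm in diameter, rises 5 mm above the case top.
- shaft: Steel shaft, 14 mm in diameter, standing 62 mm above the case top. Origin on its axis, level with the case top; z up, x out squarely through the flat, turning with it. Its upper 40 mm (22 to 62 mm up) has one flat, 10.7 mm wide, 4.5 mm from the axis: pinched on the flat it measures 11.5 mm, elsewhere up to 14. Below it is round. The top 3 mm taper to 9 mm.
- shaft_turn (a joint): Turn of the shaft about its upright axis, rad: 0 when its flat faces the unit's front (+x of unit), growing counter-clockwise seen from above. Starts between 0.5 and 2.2; turns both ways against a drag of about 0.04 N m and stays where it is left.
- hub: Loose hub, 0.18 kg: square flange 44 x 44 x 8 mm, on it a round neck 32 mm in diameter, 60 mm tall in all, bored through (16 mm; 18 in the flange). Origin at the centre of the flange's underside, z along the bore to the neck's end, x to the set screw. Starts lying on a flange edge and the neck's end (7 degrees down), screw up, neck towards the robot or its right. Past 55 degrees up it settles.
- set_screw (a point): Inner tip of the set screw, 5.5 mm from the bore's axis on the hub's x side, 22 mm above the underside. The 5 mm screw stands 2.5 mm into the bore, so the hub slips on only with screw over flat, within about 15 degrees. Its boss, 13 mm across, stands 4.5 mm out of the neck. With the screw halfway up the flat the hub's underside is 20 mm above the case.
- tube_rack: Wire rack of capped sample tubes, 85 x 190 x 104 mm, loose; leave it alone. Origin under its middle.
- reagent_bottle: White plastic bottle, 80 mm in diameter, 165 mm tall, loose; leave it alone. Origin under its middle.
- hex_key: T-handled hex key lying on the bench, handle 85 mm, blade 110 mm, loose; leave it alone. Origin under the middle of the handle.
- parts_tray: Small open steel tray with three shaft rings, 90 x 120 x 28 mm, loose; leave it alone. Origin under its middle.
Not all that is in view belongs to the job. Of the things that look like the hub, take the one that is farthest to the robot's left at the start.

How it is judged:
By the outcome, as a careful person would: the job done as asked, in the order asked, and still so for the second after the job is handed in, while the arm keeps its last pose, push and grip.
It also fails if it takes over 72 s, if anything falls off the work surface, if the arm or the gripper's body presses on something with over 40 N, if the wrist force passes 120 N, or if a joint passes its speed limit or range.

## Working session

There is one attempt and no reset: what is moved stays moved. The work goes in short steps, Python scripts to look and compute and a tool call to move; the robot and the scene stay as the last step left them, time stands still between calls to the robot, and variables do not carry over. Pictures are saved under pics/ and viewed, about 8 in all and at most 12, crops included, and the job is handed in when it is done.

Besides the shell and the picture viewer there is one more tool, called after "Emit:" as name(argument=value, ...) on one line, values as JSON. apply_moves: Moves the arm, as the interface text tells. Its arguments: {"type":"object","properties":{"moves":{"type":"array","items":{"type":"array","items":{"type":"array","items":{"type":"number"}}}},"force":{"type":"number"}},"required":["moves"]}

```bash
mkdir -p pics; ls; cat > h.py <<'E'
from plant import ctrl
import numpy as np, cv2
from scipy.spatial.transform import Rotation as R
def snap(name,fn,crop=None,sc=1):
    im=ctrl.read_camera(name)[:,:,::-1].copy()
    if crop: x0,y0,x1,y1=crop; im=im[y0:y1,x0:x1]
    if sc!=1: im=cv2.resize(im,None,fx=sc,fy=sc,interpolation=cv2.INTER_CUBIC)
    cv2.imwrite('pics/'+fn,im); return im
def ray(name,u,v,cal=None):
    c=cal or ctrl.get_calibration(name); K=np.array(c['camera_matrix']);T=np.array(c['cam_to_world'])
    d=np.linalg.inv(K)@[u,v,1]; d=np.array([d[0],-d[1],-d[2]])
    return T[:3,3],T[:3,:3]@d
def atz(name,u,v,z,cal=None):
    o,d=ray(name,u,v,cal); return o+d*(z-o[2])/d[2]
def proj(name,p,cal=None):
    c=cal or ctrl.get_calibration(name); K=np.array(c['camera_matrix']);T=np.array(c['cam_to_world'])
    q=T[:3,:3].T@(np.asarray(p)-T[:3,3]); q=K@[q[0],-q[1],-q[2]]; return q[:2]/q[2]
def tri(a,b):
    (o1,d1),(o2,d2)=a,b
    s=np.linalg.lstsq(np.c_[d1,-d2],o2-o1,rcond=None)[0]
    p,q=o1+s[0]*d1,o2+s[1]*d2; return (p+q)/2,np.linalg.norm(p-q)
E
python3 - <<'E'
from h import *
for n in('scene','side'):
    snap(n,n+'0.png',sc=1.5)
    c=ctrl.get_calibration(n);print(n,np.round(c['camera_matrix'],1),np.round(c['cam_to_world'],3),c.keys())
s=ctrl.get_state();print(s)
E
```

```text
pics
scene [[459.4   0.  258.5]
 [  0.  459.4 197.4]
 [  0.    0.    1. ]] [[-0.09  -0.765  0.638  1.436]
 [ 0.996 -0.078  0.046  0.044]
 [ 0.014  0.639  0.769  1.123]
 [ 0.     0.     0.     1.   ]] dict_keys(['camera_matrix', 'cam_to_world'])
side [[368.1   0.  258.2]
 [  0.  368.1 196.6]
 [  0.    0.    1. ]] [[ 0.908  0.213 -0.361  0.112]
 [-0.419  0.488 -0.766 -0.96 ]
 [ 0.013  0.846  0.532  0.77 ]
 [ 0.     0.     0.     1.   ]] dict_keys(['camera_matrix', 'cam_to_world'])
{'time': 0.1, 'qpos': array([ 9.75002443e-01,  2.87083313e-01,  1.57800135e+00,  1.70986077e-05,
        1.27863563e+00, -1.49997761e-01]), 'dq': array([-9.18937676e-05, -3.18742352e-03, -2.92011473e-03,  1.17848803e-03,
        2.16544024e-03, -7.57617809e-04]), 'joint_efforts': array([ 2.55333589e-04, -4.07295334e+01, -2.93699509e+01, -1.53435103e-04,
        3.41775463e-03,  2.84033405e-06]), 'eef_pos': array([0.29067813, 0.60855309, 0.23009719]), 'tcp_rot': array([ 2.21059198e-01,  9.75259811e-01, -9.87729385e-04, -3.95186497e-04]), 'contact_force': array([ 0.32649601, -0.0266975 , -0.13719423]), 'wrist_torque': array([ 0.01178592,  0.02284055, -0.01666614]), 'opening': 1.000179195987255}
```

View pics/scene0.png

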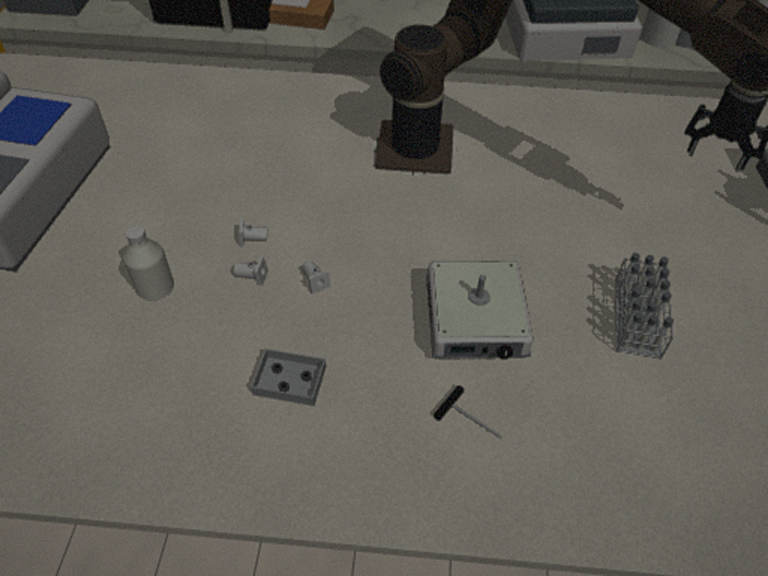

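View pics/side0.png

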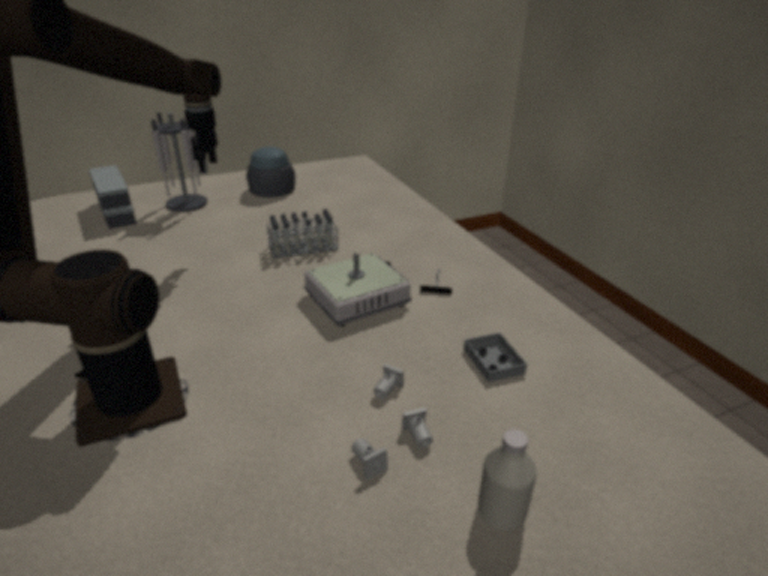

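Scene view: three hub-like parts at (252,233), (250,270) and (314,277). The last has the largest y, so it is the target. Its flange underside is at (318,284) and its neck end at (309,265). The unit's top is at (480,300), with the shaft tip at (482,277).

```bash
python3 - <<'E'
from h import *
f=lambda u,v,z:np.round(atz('scene',u/1.5,v/1.5,z),3)
print('flange',f(318,284,.022),'neckend',f(309,266,.016))
for p in [(434,262),(520,262),(531,342),(433,342)]: print('corner',f(*p,.075))
print('tip',f(482,276,.137),'base',f(480,298,.08))
print(tri(ray('scene',482/1.5,276/1.5),ray('side',356/1.5,254/1.5)))
print('flange tri',tri(ray('scene',318/1.5,280/1.5),ray('side',392/1.5,378/1.5)))
print('hex',f(448,403,.01),'tray',f(287,377,.01),'others',f(250,270,.02),f(252,233,.02))
s=ctrl.get_state(); c=ctrl.get_calibration('wrist'); T=np.array(c['cam_to_world']); 
Rt=R.from_quat(s['tcp_rot']).as_matrix()
print(Rt.round(3)); print('cam in tool',(Rt.T@(T[:3,3]-s['eef_pos'])).round(3),(Rt.T@T[:3,:3]).round(3),c['camera_matrix'])
E
```

```text
flange [ 0.505 -0.171  0.022] neckend [ 0.451 -0.2    0.016]
corner [0.466 0.068 0.075]
corner [0.448 0.245 0.075]
corner [0.651 0.259 0.075]
corner [0.67  0.075 0.075]
tip [0.55  0.159 0.137] base [0.558 0.162 0.08 ]
(array([0.55015071, 0.15871114, 0.13460319]), np.float64(0.0033567498723977517))
flange tri (array([ 0.49349058, -0.17423544,  0.01967222]), np.float64(0.003025774536272435))
hex [0.76  0.112 0.01 ] tray [ 0.733 -0.196  0.01 ] others [ 0.479 -0.322  0.02 ] [ 0.369 -0.342  0.02 ]
[[-0.902  0.431 -0.001]
 [ 0.431  0.902 -0.002]
 [ 0.    -0.002 -1.   ]]
cam in tool [ 0.083  0.    -0.144] [[-0.     0.946  0.323]
 [ 1.     0.     0.001]
 [ 0.001  0.323 -0.946]] [[291.61972781   0.         257.46629973]
 [  0.         291.61972781 190.4709266 ]
 [  0.           0.           1.        ]]
```

```bash
cat >> h.py <<'E'
from scipy.spatial.transform import Slerp
def down(yaw,tilt=0):
    """tool pointing down with tool x at yaw (deg); tilt>0 swings tool z from down toward +x yaw"""
    c,s=np.cos(np.radians(yaw)),np.sin(np.radians(yaw)); t=np.radians(tilt)
    h=np.array([c,s,0]);u=np.array([0,0,1.])
    z=-u*np.cos(t)+h*np.sin(t); x=h*np.cos(t)+u*np.sin(t)
    return R.from_matrix(np.c_[x,np.cross(z,x),z])
def rows(wps,hand,ns):
    """wps: list of (pos,Rot); ns rows per leg; prints rows in tool axes"""
    s=ctrl.get_state();p=np.array(s['eef_pos']);r=R.from_quat(s['tcp_rot']); out=[]
    for (q,rq),n in zip(wps,ns):
        q=np.array(q,float);sl=Slerp([0,1],R.concatenate([r,rq]));pp,rr=p,r
        for k in range(1,n+1):
            pn=p+(q-p)*k/n; rn=sl([k/n])[0]
            d=rr.inv().apply(pn-pp); a=(rr.inv()*rn).as_rotvec(degrees=True)
            out.append([round(float(v),4) for v in d]+[round(float(v),1) for v in a]+[hand]); pp,rr=pn,rn
        p,r=q,rq
    for i in range(0,len(out),12): print(str([out[i:i+12]]).replace(' ',''))
def st():
    s=ctrl.get_state();r=R.from_quat(s['tcp_rot']).as_matrix()
    print('t',round(s['time'],2),'p',s['eef_pos'].round(4),'x',r[:,0].round(3),'z',r[:,2].round(3),'F',s['contact_force'].round(1),'M',s['wrist_torque'].round(2),'op',round(s['opening'],4),'q',s['qpos'].round(2))
E
python3 - <<'E'
from h import *
rows([([.42,.40,.26],down(112)),([.54,.10,.26],down(66)),([.475,-.185,.15],down(28))],-1,[6,7,7])
E
```

```text
[[[-0.0344,-0.0221,-0.0049,-0.0,0.0,7.1,-1],[-0.0369,-0.0177,-0.005,-0.0,0.0,7.1,-1],[-0.0388,-0.013,-0.005,-0.0,0.0,7.1,-1],[-0.0401,-0.0081,-0.005,-0.0,0.0,7.1,-1],[-0.0408,-0.0031,-0.005,-0.0,0.0,7.1,-1],[-0.0409,0.0019,-0.005,-0.0,0.0,7.1,-1],[-0.0462,-0.0002,0.0,0.0,0.0,6.6,-1],[-0.0459,0.0051,0.0,0.0,0.0,6.6,-1],[-0.045,0.0103,0.0,0.0,0.0,6.6,-1],[-0.0435,0.0154,0.0,0.0,0.0,6.6,-1],[-0.0415,0.0203,0.0,0.0,0.0,6.6,-1],[-0.0389,0.0249,0.0,0.0,0.0,6.6,-1]]]
[[[-0.0358,0.0292,0.0,0.0,0.0,6.6,-1],[-0.041,0.0081,0.0157,0.0,0.0,5.4,-1],[-0.04,0.0119,0.0157,0.0,0.0,5.4,-1],[-0.0387,0.0156,0.0157,0.0,0.0,5.4,-1],[-0.0371,0.0192,0.0157,0.0,0.0,5.4,-1],[-0.0351,0.0227,0.0157,0.0,0.0,5.4,-1],[-0.0328,0.0259,0.0157,0.0,0.0,5.4,-1],[-0.0302,0.0289,0.0157,0.0,0.0,5.4,-1]]]
```

Emit:
apply_moves(moves=[[[-0.034,-0.022,-0.005,0,0,7.1,-1],[-0.037,-0.018,-0.005,0,0,7.1,-1],[-0.039,-0.013,-0.005,0,0,7.1,-1],[-0.04,-0.008,-0.005,0,0,7.1,-1],[-0.041,-0.003,-0.005,0,0,7.1,-1],[-0.041,0.002,-0.005,0,0,7.1,-1],[-0.046,0,0,0,0,6.6,-1],[-0.046,0.005,0,0,0,6.6,-1],[-0.045,0.01,0,0,0,6.6,-1],[-0.044,0.015,0,0,0,6.6,-1],[-0.042,0.02,0,0,0,6.6,-1],[-0.039,0.025,0,0,0,6.6,-1]]])

```text
time: 1.3
eef_pos: [0.511, 0.1217, 0.2548]
tcp_rot: [0.821, 0.57, -0.006, 0.0]
contact_force: [-0.0, -0.1, 0.1]
opening: 0.997
```

```bash
python3 - <<'E'
from h import *
st()
rows([([.475,-.185,.15],down(28))],-1,[8])
E
```

```text
t 1.3 p [0.511  0.1217 0.2548] x [ 0.349  0.937 -0.01 ] z [-0.009 -0.007 -1.   ] F [-0.  -0.1  0.1] M [ 0.02  0.   -0.01] op 0.9971 q [ 0.04 -0.06  1.91 -0.01  1.3   0.4 ]
[[[-0.0374,0.0093,0.0134,-0.0,0.1,5.2,-1],[-0.0364,0.0126,0.0134,-0.0,0.1,5.2,-1],[-0.0351,0.0158,0.0133,-0.0,0.1,5.2,-1],[-0.0336,0.0189,0.0133,-0.0,0.1,5.2,-1],[-0.0317,0.0219,0.0132,-0.0,0.1,5.2,-1],[-0.0296,0.0247,0.0132,-0.0,0.1,5.2,-1],[-0.0273,0.0273,0.0132,-0.0,0.1,5.2,-1],[-0.0247,0.0296,0.0131,-0.0,0.1,5.2,-1]]]
```

Emit:
apply_moves(moves=[[[-0.037,0.009,0.013,0,0,5.2,-1],[-0.036,0.013,0.013,0,0,5.2,-1],[-0.035,0.016,0.013,0,0,5.2,-1],[-0.034,0.019,0.013,0,0,5.2,-1],[-0.032,0.022,0.013,0,0,5.2,-1],[-0.03,0.025,0.013,0,0,5.2,-1],[-0.027,0.027,0.013,0,0,5.2,-1],[-0.025,0.03,0.013,0,0,5.2,-1],[0,0,0,0,0,0,-1]]])

```text
time: 2.2
eef_pos: [0.4663, -0.2017, 0.1475]
tcp_rot: [0.975, 0.222, -0.005, 0.002]
contact_force: [0.7, 1.5, -0.4]
opening: 1.0
```

```bash
python3 - <<'E'
from h import *
import json
st(); c=ctrl.get_calibration('wrist'); np.savez('w1.npz',K=c['camera_matrix'],T=c['cam_to_world'])
snap('wrist','w1.png',sc=1.5)
print(proj('wrist',[.493,-.174,.02],c)*1.5)
E
```

```text
t 2.2 p [ 0.4663 -0.2017  0.1475] x [ 0.902  0.433 -0.011] z [-0.009 -0.006 -1.   ] F [ 0.7  1.5 -0.4] M [ 0.04  0.   -0.01] op 0.9997 q [-0.6   0.01  2.05 -0.01  1.09  0.53]
[364.23724796 215.24932809]
```

View pics/w1.png

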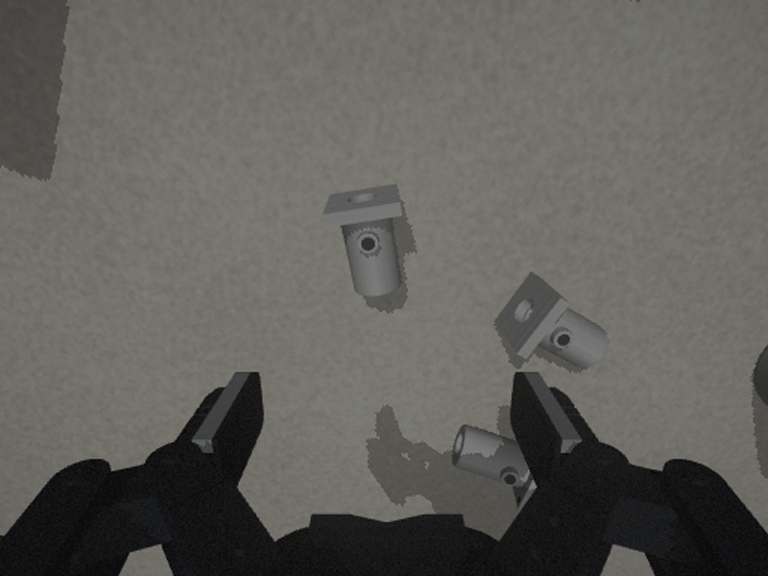

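The wrist view shows the target hub with its screw boss at (369,243), flange upper edge running (324,213)–(400,205), and neck-end silhouette (355,292)–(401,288). The gripper shadow and the other two hubs are lower in the picture.

```bash
python3 - <<'E'
from h import *
w=np.load('w1.npz');c={'camera_matrix':w['K'],'cam_to_world':w['T']}
f=lambda u,v,z:atz('wrist',u/1.5,v/1.5,z,c)
a,b=f(324,213,.0437),f(400,205,.0437); e=b-a
print(a,b,np.linalg.norm(e),'axis yaw from flange',np.degrees(np.arctan2(e[1],e[0]))+90)
s=f(369,243,.040); l,r=f(355,291,.017),f(401,288,.017);fl=(a+b)/2
print('screw',s,'neck end',(l+r)/2,'w',np.linalg.norm(l-r),'flange mid',fl)
for p,q in((s,fl),((l+r)/2,fl),((l+r)/2,s)): d=q-p;print(np.degrees(np.arctan2(d[1],d[0])))
E
```

```text
[ 0.48876401 -0.15215566  0.0437    ] [ 0.51133451 -0.18885914  0.0437    ] 0.04308797332081476 axis yaw from flange 31.589083085216878
screw [ 0.4830849  -0.18263211  0.04      ] neck end [ 0.45135683 -0.20300145  0.017     ] w 0.030659396008338932 flange mid [ 0.50004926 -0.1705074   0.0437    ]
35.55403324360325
33.71648272706082
32.700361162632205
```

```bash
python3 - <<'E'
from h import *
rows([([.430,-.217,.066],down(33,50)),([.482,-.183,.014],down(33,50))],-1,[7,3])
E
```

```text
[[[-0.0057,-0.0001,0.0118,0.5,7.2,-1.0,-1],[-0.0071,-0.0001,0.011,0.5,7.2,-1.0,-1],[-0.0084,-0.0002,0.01,0.5,7.2,-1.0,-1],[-0.0096,-0.0003,0.0089,0.5,7.2,-1.0,-1],[-0.0106,-0.0004,0.0076,0.5,7.2,-1.0,-1],[-0.0115,-0.0005,0.0062,0.5,7.2,-1.0,-1],[-0.0122,-0.0007,0.0047,0.5,7.2,-1.0,-1],[0.0,-0.0001,0.027,0.0,-0.0,-0.0,-1],[0.0,-0.0001,0.027,0.0,0.0,0.0,-1],[0.0,-0.0001,0.027,0.0,0.0,0.0,-1]]]
```

Emit:
apply_moves(moves=[[[-0.006,0,0.012,0.5,7.2,-1,-1],[-0.007,0,0.011,0.5,7.2,-1,-1],[-0.008,0,0.01,0.5,7.2,-1,-1],[-0.01,0,0.009,0.5,7.2,-1,-1],[-0.011,0,0.008,0.5,7.2,-1,-1],[-0.012,0,0.006,0.5,7.2,-1,-1],[-0.012,0,0.005,0.5,7.2,-1,-1],[0,0,0,0,0,0,-1],[0,0,0,0,0,0,-1]]])

```text
time: 3.15
eef_pos: [0.4389, -0.2137, 0.0691]
tcp_rot: [0.856, 0.27, 0.423, -0.122]
contact_force: [-0.1, -0.6, 0.6]
opening: 0.998
```

```bash
python3 - <<'E'
from h import *
st()
rows([([.482,-.183,.014],down(33,50))],-1,[4])
E
```

```text
t 3.15 p [ 0.4389 -0.2137  0.0691] x [0.497 0.359 0.79 ] z [ 0.658  0.438 -0.613] F [-0.1 -0.6  0.6] M [-0.18  0.31 -0.04] op 0.9976 q [-1.11  0.15  2.31  1.04  1.14 -0.83]
[[[-0.0028,-0.0005,0.0189,-0.1,-0.5,0.4,-1],[-0.0026,-0.0005,0.0189,-0.1,-0.5,0.4,-1],[-0.0024,-0.0005,0.0189,-0.1,-0.5,0.4,-1],[-0.0022,-0.0005,0.0189,-0.1,-0.5,0.4,-1]]]
```

Emit:
apply_moves(moves=[[[-0.003,0,0.019,0,-0.5,0.4,-1],[-0.003,0,0.019,0,-0.5,0.4,-1],[-0.002,0,0.019,0,-0.5,0.4,-1],[-0.002,0,0.019,0,-0.5,0.4,-1],[0,0,0,0,0,0,-1]]], force=60)

```text
time: 3.65
eef_pos: [0.4912, -0.183, 0.0204]
tcp_rot: [0.867, 0.268, 0.404, -0.117]
contact_force: [1.0, 0.1, -0.6]
opening: 0.999
```

```bash
python3 - <<'E'
from h import *
st()
snap('wrist','w2.png',sc=1.2)
E
```

```text
t 3.65 p [ 0.4912 -0.183   0.0204] x [0.53  0.37  0.763] z [ 0.637  0.42  -0.646] F [ 1.   0.1 -0.6] M [-0.19  0.32  0.03] op 0.9991 q [-0.95  0.28  2.26  1.15  0.99 -0.85]
```

View pics/w2.png

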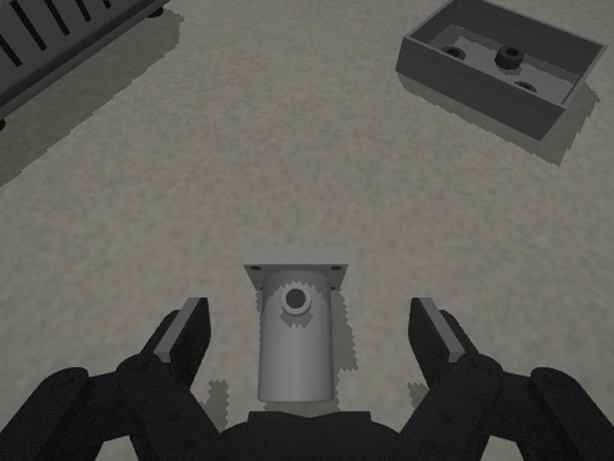

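The fingers straddle the neck, with the hub about 13 px left of the pad midline (y −5 mm). Correcting, then closing.

Emit:
apply_moves(moves=[[[-0.005,-0.003,-0.001,0,0,0,-1],[-0.005,-0.002,-0.001,0,0,0,-1],[0,0,0,0,0,0,1],[0,0,0,0,0,0,1],[0,0,0,0,0,0,1],[0,0,0,0,0,0,1],[0,0,0,0,0,0,1],[0,0,0,0,0,0,1]]], force=60)

```text
time: 4.5
eef_pos: [0.482, -0.1867, 0.0187]
tcp_rot: [0.866, 0.27, 0.406, -0.114]
contact_force: [0.5, 0.5, -0.3]
opening: 0.35
```

```bash
python3 - <<'E'
from h import *
st()
E
```

```text
t 4.5 p [ 0.482  -0.1867  0.0187] x [0.525 0.375 0.764] z [ 0.641  0.416 -0.645] F [ 0.5  0.5 -0.3] M [-0.13  0.23  0.04] op 0.3498 q [-0.97  0.28  2.28  1.15  0.99 -0.87]
```

Emit:
apply_moves(moves=[[[0,0,0,0,0,0,0.1],[0,0,0,0,0,0,0],[-0.003,0,0.002,0,0,0,0],[-0.003,0,0.002,0,0,0,0],[0,0,0,0,0,0,0],[0,0,0,0,0,0,1],[0,0,0,0,0,0,1],[0,0,0,0,0,0,1],[0,0,0,0,0,0,1]]], force=80)

```text
time: 5.4
eef_pos: [0.4815, -0.1875, 0.0107]
tcp_rot: [0.866, 0.27, 0.406, -0.114]
contact_force: [0.5, 0.9, -0.3]
opening: 0.354
```

```bash
python3 - <<'E'
from h import *
st()
E
```

```text
t 5.4 p [ 0.4815 -0.1875  0.0107] x [0.525 0.375 0.764] z [ 0.641  0.416 -0.645] F [ 0.5  0.9 -0.3] M [-0.18  0.31  0.03] op 0.3536 q [-0.97  0.3   2.27  1.16  0.99 -0.89]
```

```bash
python3 - <<'E'
from h import *
s=ctrl.get_state();r=R.from_quat(s['tcp_rot']);p=s['eef_pos'];y=r.apply([0,1,0]);print(y)
G=p-.019*r.apply([0,0,1])+[0.01,0.005,.065]
w=[(p+[.01,.005,.065],r)];n=[2]
for k in range(1,11):
    q=R.from_rotvec(-y*np.radians(8.4)*k)*r; w.append((G+.019*q.apply([0,0,1]),q));n.append(1)
rows(w,1,n)
E
```

```text
[ 0.55930242 -0.82867121  0.02201872]
[[[0.0284,0.0014,-0.0167,0.0,0.0,0.0,1],[0.0284,0.0014,-0.0167,0.0,0.0,0.0,1],[-0.0028,0.0,-0.0002,0.0,-8.4,-0.0,1],[-0.0028,-0.0,-0.0002,-0.0,-8.4,-0.0,1],[-0.0028,-0.0,-0.0002,-0.0,-8.4,-0.0,1],[-0.0028,0.0,-0.0002,-0.0,-8.4,-0.0,1],[-0.0028,0.0,-0.0002,0.0,-8.4,-0.0,1],[-0.0028,-0.0,-0.0002,0.0,-8.4,-0.0,1],[-0.0028,-0.0,-0.0002,-0.0,-8.4,0.0,1],[-0.0028,0.0,-0.0002,0.0,-8.4,0.0,1],[-0.0028,-0.0,-0.0002,0.0,-8.4,0.0,1],[-0.0028,0.0,-0.0002,0.0,-8.4,-0.0,1]]]
```

Emit:
apply_moves(moves=[[[0.019,0.001,-0.011,0,0,0,1],[0.019,0.001,-0.011,0,0,0,1],[0.019,0.001,-0.011,0,0,0,1],[-0.002,0,0,0,-6,0,1],[-0.002,0,0,0,-7,0,1],[-0.002,0,0,0,-7,0,1],[-0.002,0,0,0,-7,0,1],[-0.002,0,0,0,-7,0,1],[-0.002,0,0,0,-7,0,1],[-0.002,0,0,0,-7,0,1],[-0.002,0,0,0,-7,0,1],[-0.002,0,0,0,-7,0,1]]])

```text
time: 6.6
eef_pos: [0.4726, -0.1907, 0.0668]
tcp_rot: [0.949, 0.285, -0.122, 0.049]
contact_force: [0.2, 0.8, -1.5]
opening: 0.349
```

Emit:
apply_moves(moves=[[[-0.002,0,0,0,-6,0,1],[-0.002,0,0,0,-6,0,1],[-0.002,0,0,0,-6,0,1],[0,0,0,0,0,0,1]]])

```text
time: 7.0
eef_pos: [0.4683, -0.1911, 0.0666]
tcp_rot: [0.916, 0.275, -0.275, 0.094]
contact_force: [0.1, 0.5, -2.0]
opening: 0.351
```

```bash
python3 - <<'E'
from h import *
st()
p=ctrl.get_state()['eef_pos'];u,v=proj('scene',p);u,v=int(u),int(v);a=snap('scene','x.png',(u-70,v-60,u+70,v+60),2.8)
u,v=proj('side',p);u,v=int(u),int(v);b=snap('side','x.png',(u-70,v-60,u+70,v+60),2.8)
cv2.imwrite('pics/m1.png',np.hstack([a,b]))
E
```

```text
t 7.0 p [ 0.4683 -0.1911  0.0666] x [ 0.697  0.452 -0.556] z [-0.453 -0.324 -0.831] F [ 0.1  0.5 -2. ] M [ 0.28 -0.35  0.01] op 0.3506 q [-0.36  0.36  1.9  -0.5   1.27  0.88]
```

View pics/m1.png

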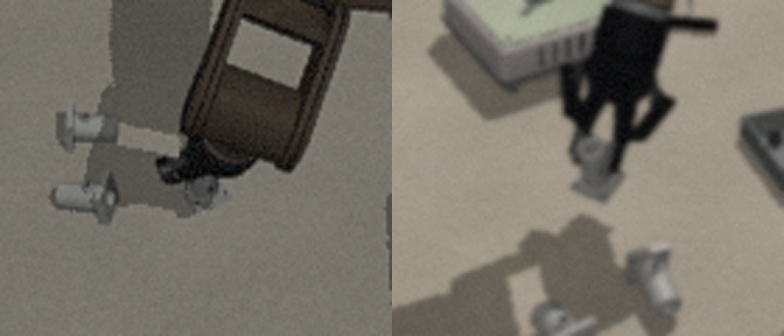

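The hub is held upside up, neck up at about 77°. I'll rotate it a little more and lower it.

Emit:
apply_moves(moves=[[[-0.002,0,0,0,-6,0,1],[0.006,0,0.007,0,0,0,1],[0.006,0,0.007,0,0,0,1],[0.005,0,0.006,0,0,0,1],[0,0,0,0,0,0,1]]], force=50)

```text
time: 7.6
eef_pos: [0.4656, -0.1946, 0.0411]
tcp_rot: [0.903, 0.267, -0.318, 0.107]
contact_force: [-0.8, -1.1, -1.1]
opening: 0.349
```

Emit:
apply_moves(moves=[[[0.002,0,0.0025,0,0,0,1],[0.002,0,0.0025,0,0,0,1]]])

```text
time: 7.8
eef_pos: [0.4655, -0.1953, 0.0348]
tcp_rot: [0.904, 0.267, -0.317, 0.107]
contact_force: [0.3, 0.3, -1.7]
opening: 0.351
```

Emit:
apply_moves(moves=[[[0.001,0,0.002,0,0,0,1],[0.001,0,0.002,0,0,0,1]]])

```text
time: 8.0
eef_pos: [0.4652, -0.196, 0.0318]
tcp_rot: [0.904, 0.266, -0.317, 0.107]
contact_force: [0.8, 6.5, 12.3]
opening: 0.35
```

Emit:
apply_moves(moves=[[[0.001,0,0.002,0,0,0,1],[0,0,0,0,0,0,1]]])

```text
time: 8.2
eef_pos: [0.4658, -0.196, 0.0325]
tcp_rot: [0.904, 0.265, -0.318, 0.107]
contact_force: [0.2, 0.2, -1.6]
opening: 0.349
```

Emit:
apply_moves(moves=[[[0.001,0,0.002,0,0,0,1],[0,0,0,0,0,0,1]]])

```text
time: 8.4
eef_pos: [0.4665, -0.1963, 0.0322]
tcp_rot: [0.904, 0.265, -0.318, 0.108]
contact_force: [-0.1, 0.6, -2.0]
opening: 0.349
```

Emit:
apply_moves(moves=[[[0.002,0,0.002,0,0,0,1],[0.001,0,0.001,0,0,0,1]]])

```text
time: 8.6
eef_pos: [0.467, -0.1963, 0.0318]
tcp_rot: [0.903, 0.264, -0.321, 0.108]
contact_force: [-1.3, 2.8, 4.9]
opening: 0.351
```

Emit:
apply_moves(moves=[[[0,0,0,0,0,0,0.2],[0,0,0,0,0,0,0],[0,0,0,0,0,0,-0.3],[0,0,0,0,0,0,-0.6],[0,0,0,0,0,0,-0.6]]])

```text
time: 9.1
eef_pos: [0.4669, -0.1969, 0.0306]
tcp_rot: [0.903, 0.264, -0.32, 0.108]
contact_force: [0.3, 0.4, -0.2]
opening: 0.8
```

```bash
python3 - <<'E'
from h import *
st()
s=ctrl.get_state();r=R.from_quat(s['tcp_rot'])
p=s['eef_pos']
# back off along tool -z then go up and level, ends looking at the hub
b=p-.08*r.apply([0,0,1]); rows([(b,r),([.455,-.20,.20],down(33))],-1,[3,6])
E
```

```text
t 9.1 p [ 0.4669 -0.1969  0.0306] x [ 0.655  0.408 -0.636] z [-0.521 -0.365 -0.771] F [ 0.3  0.4 -0.2] M [ 0.17 -0.27 -0.02] op 0.7995 q [-0.34  0.47  1.87 -0.57  1.3   0.96]
[[[0.0,0.0,-0.0267,0.0,0.0,0.0,-1],[-0.0,-0.0,-0.0267,0.0,0.0,0.0,-1],[0.0,0.0,-0.0267,0.0,0.0,0.0,-1],[-0.0195,0.0001,-0.0072,0.3,6.6,-0.1,-1],[-0.0185,0.0,-0.0094,0.3,6.6,-0.1,-1],[-0.0173,-0.0,-0.0115,0.3,6.6,-0.1,-1],[-0.0159,-0.0001,-0.0134,0.3,6.6,-0.1,-1],[-0.0142,-0.0002,-0.0151,0.3,6.6,-0.1,-1],[-0.0124,-0.0003,-0.0166,0.3,6.6,-0.1,-1]]]
```

Emit:
apply_moves(moves=[[[0,0,-0.02,0,0,0,-1],[0,0,-0.03,0,0,0,-1],[0,0,-0.03,0,0,0,-1],[-0.019,0,-0.007,0.3,6.6,0,-1],[-0.018,0,-0.009,0.3,6.6,0,-1],[-0.017,0,-0.012,0.3,6.6,0,-1],[-0.016,0,-0.013,0.3,6.6,0,-1],[-0.014,0,-0.015,0.3,6.6,0,-1],[-0.012,0,-0.017,0.3,6.6,0,-1],[0,0,0,0,0,0,-1]]])

```text
time: 10.1
eef_pos: [0.4555, -0.2, 0.2011]
tcp_rot: [0.959, 0.282, 0.01, -0.005]
contact_force: [0.2, -0.3, -0.0]
opening: 1.004
```

```bash
python3 - <<'E'
from h import *
st(); c=ctrl.get_calibration('wrist'); np.savez('w2.npz',K=c['camera_matrix'],T=c['cam_to_world'])
snap('wrist','w3.png',sc=1.5)
# route to above the shaft for later
rows([([.50,-.02,.27],down(65)),([.5,.16,.25],down(95))],-1,[5,5])
E
```

```text
t 10.1 p [ 0.4555 -0.2     0.2011] x [0.841 0.541 0.023] z [ 0.017  0.016 -1.   ] F [ 0.2 -0.3 -0. ] M [-0.03  0.01  0.  ] op 1.0044 q [-0.63 -0.09  2.04  0.02  1.19  0.36]
[[[0.0271,-0.0254,-0.0134,-0.0,-0.2,-6.4,-1],[0.0298,-0.0222,-0.0135,-0.0,-0.2,-6.4,-1],[0.032,-0.0187,-0.0136,-0.0,-0.2,-6.4,-1],[0.0338,-0.015,-0.0138,-0.0,-0.2,-6.4,-1],[0.0353,-0.0111,-0.0139,-0.0,-0.2,-6.4,-1],[0.0326,-0.0152,0.004,0.0,0.0,-6.0,-1],[0.034,-0.0117,0.004,0.0,0.0,-6.0,-1],[0.0351,-0.0081,0.004,0.0,0.0,-6.0,-1],[0.0357,-0.0044,0.004,0.0,0.0,-6.0,-1],[0.036,-0.0006,0.004,0.0,0.0,-6.0,-1]]]
```

View pics/w3.png

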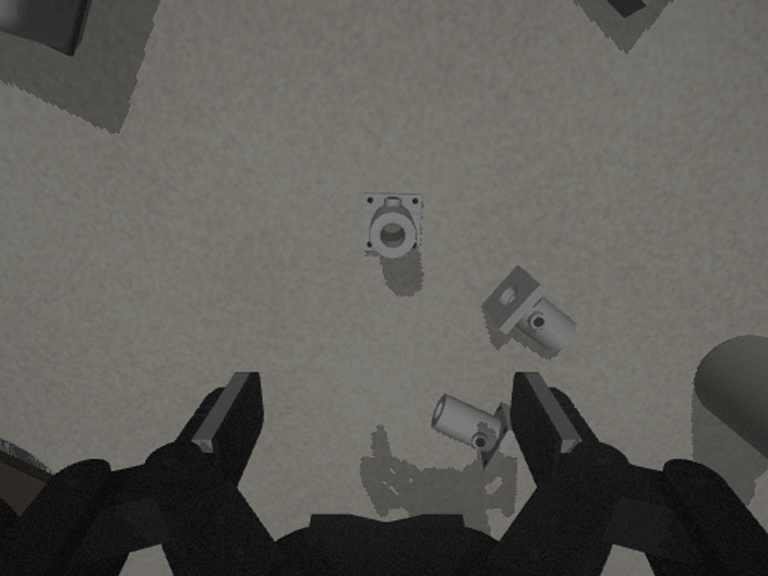

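The hub stands upright: neck-top ring at (393,234), screw boss towards tool +x at (393,200). Its position first, then on to the shaft.

```bash
python3 - <<'E'
from h import *
w=np.load('w2.npz');c={'camera_matrix':w['K'],'cam_to_world':w['T']}
f=lambda u,v,z:atz('wrist',u/1.5,v/1.5,z,c)
print('top',f(393,233,.06)); a,b=f(364,193,.008),f(422,194.5,.008);e=b-a
print('edge',np.linalg.norm(e),'screw yaw',np.degrees(np.arctan2(e[1],e[0]))+90,'flange c',f(393.5,220,.008), (a+b)/2)
rows([([.50,-.02,.27],down(65)),([.556,.16,.25],down(95))],-1,[5,5])
E
```

```text
top [ 0.4798889  -0.18909703  0.06      ]
edge 0.04415013552916043 screw yaw 31.31591655140201 flange c [ 0.48065017 -0.18972177  0.008     ] [ 0.49721604 -0.17850047  0.008     ]
[[[0.0271,-0.0254,-0.0134,-0.0,-0.2,-6.4,-1],[0.0298,-0.0222,-0.0135,-0.0,-0.2,-6.4,-1],[0.032,-0.0187,-0.0136,-0.0,-0.2,-6.4,-1],[0.0338,-0.015,-0.0138,-0.0,-0.2,-6.4,-1],[0.0353,-0.0111,-0.0139,-0.0,-0.2,-6.4,-1],[0.0374,-0.0051,0.004,0.0,0.0,-6.0,-1],[0.0377,-0.0011,0.004,0.0,0.0,-6.0,-1],[0.0376,0.0028,0.004,0.0,0.0,-6.0,-1],[0.0371,0.0067,0.004,0.0,0.0,-6.0,-1],[0.0362,0.0106,0.004,0.0,0.0,-6.0,-1]]]
```

Hub at (0.480, −0.189), screw yaw ≈ 31–32°.

Emit:
apply_moves(moves=[[[0.027,-0.025,-0.014,0,0,-6.4,-1],[0.03,-0.022,-0.014,0,-0.2,-6.4,-1],[0.032,-0.019,-0.014,0,-0.2,-6.4,-1],[0.034,-0.015,-0.014,0,-0.2,-6.4,-1],[0.035,-0.011,-0.014,0,-0.2,-6.4,-1],[0.037,-0.005,0.004,0,0,-6,-1],[0.038,-0.001,0.004,0,0,-6,-1],[0.038,0.003,0.004,0,0,-6,-1],[0.037,0.007,0.004,0,0,-6,-1],[0.036,0.011,0.004,0,0,-6,-1],[0,0,0,0,0,0,-1],[0,0,0,0,0,0,-1]]])

```text
time: 11.35
eef_pos: [0.5514, 0.1855, 0.2344]
tcp_rot: [0.657, 0.753, -0.012, -0.009]
contact_force: [0.6, -0.2, 0.5]
opening: 0.999
```

```bash
python3 - <<'E'
from h import *
st(); c=ctrl.get_calibration('wrist'); np.savez('w3.npz',K=c['camera_matrix'],T=c['cam_to_world'])
im=snap('wrist','w4full.png')
b=proj('wrist',[.554,.16,.11],c);u,v=b.astype(int);print(u,v)
a=cv2.resize(im,(512,384)); z=cv2.resize(im[v-48:v+48,u-36:u+36],(288,384),interpolation=cv2.INTER_CUBIC)
cv2.imwrite('pics/w4.png',np.hstack([a,z]));print('crop origin',u-36,v-48)
E
```

```text
t 11.35 p [0.5514 0.1855 0.2344] x [-0.136  0.991 -0.002] z [-0.03  -0.006 -1.   ] F [ 0.6 -0.2  0.5] M [0.01 0.03 0.01] op 0.9985 q [ 0.15  0.1   1.79 -0.    1.29  0.02]
260 206
crop origin 224 158
```

View pics/w4.png

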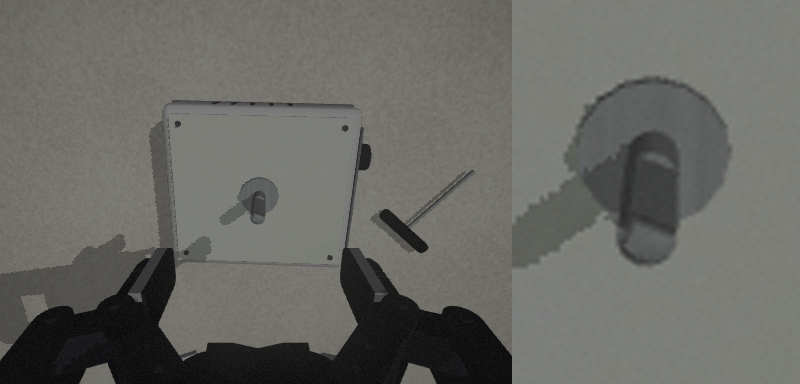

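The case screws are at (178,124), (345,128), (330,257) and (185,252). The boss centre is at (259.5,195.5) and the shaft tip at about (258,217.5). The dark flat faces image-up and slightly right (its end edge slopes about 17°).

```bash
python3 - <<'E'
from h import *
w=np.load('w3.npz');c={'camera_matrix':w['K'],'cam_to_world':w['T']}
f=lambda u,v,z:atz('wrist',u,v,z,c)
P=[f(u,v,.075) for u,v in[(178,124),(345,128),(330,257),(185,252)]]
for p in P: print(p.round(4))
for i,j,o in((0,1,0),(3,2,0),(3,0,-90),(2,1,-90)): d=P[j]-P[i];print(np.degrees(np.arctan2(d[1],d[0]))+o,np.linalg.norm(d))
print('mean',np.mean(P,0),'boss',f(259.5,195.5,.08),'tip',f(258,217.5,.137))
a,b=f(224+(626-512)/4,158+209/4,.134),f(224+(674-512)/4,158+226/4,.134);d=b-a;print('flat normal',np.degrees(np.arctan2(d[1],d[0]))+90,np.linalg.norm(d))
E
```

```text
[0.4591 0.2242 0.075 ]
[0.6284 0.2439 0.075 ]
[0.6457 0.0947 0.075 ]
[0.4744 0.0749 0.075 ]
6.620846332699108 0.1704464959979046
6.603618747240712 0.17243688969561743
5.853366988429229 0.150136476540192
6.612972265182236 0.15017485687426224
mean [0.55187476 0.15939995 0.075     ] boss [0.55250128 0.16088897 0.08      ] tip [0.552618   0.16052489 0.137     ]
flat normal 77.42295012653172 0.011626378326134739
```

```bash
python3 - <<'E'
from h import *
rows([([.552,.1605,.20],down(168)),([.5523,.1605,.098],down(168))],-1,[9,3])
E
```

```text
[[[-0.0027,-0.0002,0.0038,-0.2,-0.1,-7.8,-1],[-0.0027,-0.0005,0.0038,-0.2,-0.1,-7.8,-1],[-0.0026,-0.0009,0.0038,-0.2,-0.1,-7.8,-1],[-0.0024,-0.0013,0.0038,-0.2,-0.1,-7.8,-1],[-0.0022,-0.0016,0.0038,-0.2,-0.1,-7.8,-1],[-0.002,-0.0019,0.0038,-0.2,-0.1,-7.8,-1],[-0.0017,-0.0021,0.0038,-0.2,-0.1,-7.8,-1],[-0.0014,-0.0024,0.0038,-0.2,-0.1,-7.8,-1],[-0.001,-0.0025,0.0038,-0.2,-0.1,-7.8,-1],[-0.0001,0.0,0.034,0.0,0.0,0.0,-1],[-0.0001,0.0,0.034,0.0,0.0,0.0,-1],[-0.0001,0.0,0.034,0.0,0.0,0.0,-1]]]
```

Emit:
apply_moves(moves=[[[-0.003,0,0.004,-0.2,-0.1,-7.8,-1],[-0.003,-0.001,0.004,-0.2,-0.1,-7.8,-1],[-0.003,-0.001,0.004,-0.2,-0.1,-7.8,-1],[-0.002,-0.001,0.004,-0.2,-0.1,-7.8,-1],[-0.002,-0.002,0.004,-0.2,-0.1,-7.8,-1],[-0.002,-0.002,0.004,-0.2,-0.1,-7.8,-1],[-0.002,-0.002,0.004,-0.2,-0.1,-7.8,-1],[-0.001,-0.002,0.004,-0.2,-0.1,-7.8,-1],[-0.001,-0.002,0.004,-0.2,-0.1,-7.8,-1],[0,0,0,0,0,0,-1]]])

```text
time: 12.4
eef_pos: [0.5495, 0.149, 0.1933]
tcp_rot: [0.09, 0.996, -0.003, -0.003]
contact_force: [0.1, 0.2, -0.5]
opening: 0.996
```

```bash
python3 - <<'E'
from h import *
st()
rows([([.5523,.1605,.14],down(168)),([.5523,.1605,.098],down(168))],-0.6,[3,2])
E
```

```text
t 12.4 p [0.5495 0.149  0.1933] x [-0.984  0.18   0.005] z [-0.006 -0.005 -1.   ] F [ 0.1  0.2 -0.5] M [-0.03 -0.04  0.  ] op 0.9962 q [ 0.09  0.09  1.87 -0.    1.18 -1.3 ]
[[[-0.0003,0.0041,0.0178,-0.1,-0.1,0.5,-0.6],[-0.0003,0.004,0.0178,-0.1,-0.1,0.5,-0.6],[-0.0002,0.004,0.0178,-0.1,-0.1,0.5,-0.6],[0.0,0.0,0.021,0.0,0.0,0.0,-0.6],[0.0,0.0,0.021,0.0,0.0,0.0,-0.6]]]
```

Emit:
apply_moves(moves=[[[0,0.004,0.018,0,0,0,-0.6],[0,0.004,0.018,0,0,0,-0.6],[0,0.004,0.018,0,0,0,-0.6],[0,0,0.015,0,0,0,-0.4],[0,0,0,0,0,0,-0.4]]])

```text
time: 12.9
eef_pos: [0.5523, 0.1571, 0.1237]
tcp_rot: [0.101, 0.995, -0.004, -0.001]
contact_force: [0.5, 0.2, -0.4]
opening: 0.702
```

```bash
python3 - <<'E'
from h import *
st()
rows([([.5523,.1605,.098],down(169))],-0.2,[2])
E
```

```text
t 12.9 p [0.5523 0.1571 0.1237] x [-0.979  0.202  0.002] z [-0.003 -0.007 -1.   ] F [ 0.5  0.2 -0.4] M [0.02 0.01 0.04] op 0.7016 q [ 0.1   0.18  1.91 -0.01  1.05 -1.26]
[[[0.0003,0.0018,0.0129,-0.2,-0.1,-0.3,-0.2],[0.0003,0.0017,0.0129,-0.2,-0.1,-0.3,-0.2]]]
```

Emit:
apply_moves(moves=[[[0,0.001,0.013,0,0,0,-0.2],[0,0.001,0.013,0,0,0,-0.2],[0,0,0,0,0,0,0.2],[0,0,0,0,0,0,1],[0,0,0,0,0,0,1],[0,0,0,0,0,0,1],[0,0,0,0,0,0,1],[0,0,0,0,0,0,1]]], force=25)

```text
time: 13.7
eef_pos: [0.5538, 0.1582, 0.0974]
tcp_rot: [0.104, 0.995, -0.003, -0.0]
contact_force: [0.4, -1.4, -1.9]
opening: 0.129
```

```bash
python3 - <<'E'
from h import *
st()
E
```

```text
t 13.7 p [0.5538 0.1582 0.0974] x [-0.978  0.207 -0.001] z [-0.001 -0.007 -1.   ] F [ 0.4 -1.4 -1.9] M [ 0.18 -0.03  0.02] op 0.1291 q [ 0.11  0.22  1.92 -0.01  1.   -1.25]
```

Emit:
apply_moves(moves=[[[0.0002,-0.0002,0,0,0,6,1],[0.0002,-0.0002,0,0,0,6,1],[0.0002,-0.0002,0,0,0,6,1],[0.0002,-0.0002,0,0,0,6,1],[0.0002,-0.0002,0,0,0,6,1],[0.0002,-0.0002,0,0,0,6,1]]], force=30)

```text
time: 14.3
eef_pos: [0.5523, 0.1571, 0.0974]
tcp_rot: [0.417, 0.909, -0.003, 0.002]
contact_force: [-0.3, -1.7, -1.6]
opening: 0.124
```

```bash
python3 - <<'E'
from h import *
st();r=R.from_quat(ctrl.get_state()['tcp_rot']).as_matrix();print(np.degrees(np.arctan2(r[1,1],r[0,1])))
E
```

```text
t 14.3 p [0.5523 0.1571 0.0974] x [-0.653  0.758 -0.006] z [ 0.    -0.008 -1.   ] F [-0.3 -1.7 -1.6] M [ 0.16 -0.03  0.06] op 0.124 q [ 0.1   0.22  1.92 -0.01  1.   -0.6 ]
40.733692896350966
```

Emit:
apply_moves(moves=[[[0.0002,-0.0002,0,0,0,5.7,1],[0.0002,-0.0002,0,0,0,5.7,1],[0.0002,-0.0002,0,0,0,5.7,1],[0.0002,-0.0002,0,0,0,5.7,1],[0.0002,-0.0002,0,0,0,5.6,1],[0.0002,-0.0002,0,0,0,5.6,1],[0,0,0,0,0,0,1]]])

```text
time: 15.0
eef_pos: [0.5505, 0.1571, 0.0974]
tcp_rot: [0.673, 0.739, -0.003, 0.003]
contact_force: [0.7, 0.3, -2.8]
opening: 0.13
```

```bash
python3 - <<'E'
from h import *
st();r=R.from_quat(ctrl.get_state()['tcp_rot']).as_matrix();print(np.degrees(np.arctan2(r[1,1],r[0,1])))
E
```

```text
t 15.0 p [0.5505 0.1571 0.0974] x [-0.093  0.996 -0.008] z [ 0.    -0.008 -1.   ] F [ 0.7  0.3 -2.8] M [ 0.18 -0.02 -0.06] op 0.1296 q [ 0.1   0.21  1.93 -0.01  1.    0.02]
5.346968613475611
```

Emit:
apply_moves(moves=[[[0,0,0,0,0,-1.2,1],[0,0,0,0,0,0,1],[0,0,0,0,0,0,0.2],[0,0,0,0,0,0,-0.4],[0,0,0,0,0,0,-0.6],[0,0,-0.03,0,0,0,-0.6],[0,0,-0.04,0,0,0,-1],[0,0,-0.04,0,0,0,-1],[0,0,-0.03,0,0,0,-1],[0,0,0,0,0,0,-1]]])

```text
time: 16.0
eef_pos: [0.5507, 0.1586, 0.2437]
tcp_rot: [0.662, 0.75, -0.003, 0.003]
contact_force: [-0.3, -1.3, -0.0]
opening: 1.002
```

```bash
python3 - <<'E'
from h import *
st(); c=ctrl.get_calibration('wrist'); np.savez('w4.npz',K=c['camera_matrix'],T=c['cam_to_world'])
u,v=proj('wrist',[.5516,.160,.11],c).astype(int)
snap('wrist','w5.png',(u-40,v-40,u+40,v+40),7);print(u-40,v-40)
print('tip exp',(proj('wrist',[.5516,.1601,.137],c)-[u-40,v-40])*7)
rows([([.50,0,.26],down(65)),([.480,-.1893,.16],down(32))],-1,[5,6])
E
```

```text
t 16.0 p [0.5507 0.1586 0.2437] x [-0.124  0.992 -0.009] z [ 0.001 -0.009 -1.   ] F [-0.3 -1.3 -0. ] M [-0.03 -0.01  0.02] op 1.0022 q [ 0.11  0.05  1.82 -0.01  1.27 -0.01]
218 137
tip exp [281.9745375  341.81657217]
[[[-0.0303,-0.0138,-0.0034,-0.0,0.1,6.4,-1],[-0.0316,-0.0103,-0.0035,-0.0,0.1,6.4,-1],[-0.0326,-0.0067,-0.0035,-0.0,0.1,6.4,-1],[-0.0331,-0.003,-0.0036,-0.0,0.1,6.4,-1],[-0.0332,0.0007,-0.0037,-0.0,0.1,6.4,-1],[-0.03,0.0103,0.0167,0.0,0.0,5.5,-1],[-0.0289,0.0131,0.0167,0.0,0.0,5.5,-1],[-0.0275,0.0158,0.0167,0.0,0.0,5.5,-1],[-0.0258,0.0184,0.0167,0.0,0.0,5.5,-1],[-0.024,0.0208,0.0167,0.0,0.0,5.5,-1],[-0.0219,0.023,0.0167,0.0,0.0,5.5,-1]]]
```

View pics/w5.png

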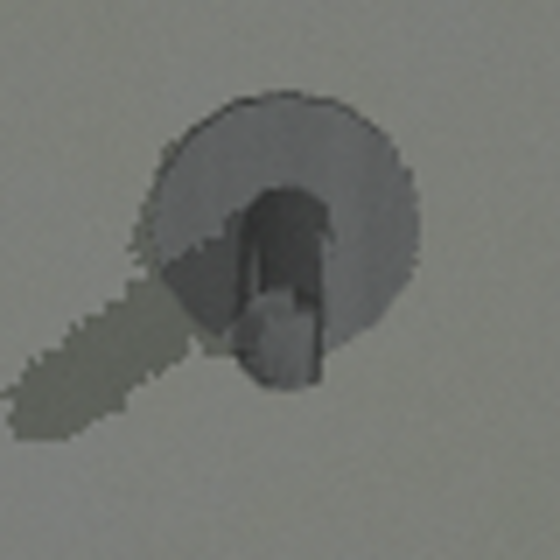

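The flat now faces image-right (the front). The tip centre at about (282,341) matches the expected (282,342). Going to the hub.

Emit:
apply_moves(moves=[[[-0.03,-0.014,-0.004,0,0.1,6.4,-1],[-0.032,-0.01,-0.004,0,0.1,6.4,-1],[-0.033,-0.007,-0.004,0,0.1,6.4,-1],[-0.033,-0.003,-0.004,0,0.1,6.4,-1],[-0.033,0.001,-0.004,0,0.1,6.4,-1],[-0.03,0.01,0.017,0,0,5.5,-1],[-0.029,0.013,0.017,0,0,5.5,-1],[-0.028,0.016,0.017,0,0,5.5,-1],[-0.026,0.018,0.017,0,0,5.5,-1],[-0.024,0.021,0.016,0,0,5.5,-1],[-0.022,0.023,0.016,0,0,5.5,-1],[0,0,0,0,0,0,-1]]])

```text
time: 17.25
eef_pos: [0.459, -0.1972, 0.1387]
tcp_rot: [0.966, 0.257, -0.012, -0.008]
contact_force: [0.7, -0.2, -0.1]
opening: 0.999
```

```bash
python3 - <<'E'
from h import *
st()
rows([([.480,-.1893,.12],down(31.7)),([.480,-.1893,.029],down(31.7))],-1,[2,4])
E
```

```text
t 17.25 p [ 0.459  -0.1972  0.1387] x [ 0.868  0.497 -0.02 ] z [-0.028  0.008 -1.   ] F [ 0.7 -0.2 -0.1] M [0.04 0.01 0.01] op 0.999 q [-0.6   0.01  2.06 -0.01  1.09  0.45]
[[[0.0113,0.002,0.0091,-0.6,0.6,-1.0,-1],[0.0112,0.0021,0.0092,-0.6,0.6,-1.0,-1],[0.0,0.0,0.0227,0.0,0.0,0.0,-1],[0.0,0.0,0.0228,0.0,0.0,0.0,-1],[0.0,0.0,0.0228,0.0,0.0,0.0,-1],[0.0,0.0,0.0227,0.0,0.0,0.0,-1]]]
```

Emit:
apply_moves(moves=[[[0.011,0.002,0.009,-0.6,0.6,-1,-1],[0.011,0.002,0.009,-0.6,0.6,-1,-1],[0,0,0,0,0,0,-1]]])

```text
time: 17.55
eef_pos: [0.477, -0.1878, 0.1151]
tcp_rot: [0.962, 0.274, -0.002, -0.004]
contact_force: [-0.2, -0.5, 0.4]
opening: 0.998
```

```bash
python3 - <<'E'
from h import *
st()
rows([([.480,-.1893,.085],down(31.7)),([.480,-.1893,.029],down(31.7))],-1,[3,3])
E
```

```text
t 17.55 p [ 0.477  -0.1878  0.1151] x [ 0.85   0.527 -0.001] z [-0.006  0.007 -1.   ] F [-0.2 -0.5  0.4] M [-0.04  0.   -0.03] op 0.9976 q [-0.57  0.06  2.06  0.    1.03  0.44]
[[[0.0006,0.001,0.01,-0.2,0.0,0.0,-1],[0.0006,0.001,0.01,-0.2,0.0,0.0,-1],[0.0006,0.001,0.01,-0.2,0.0,0.0,-1],[0.0,0.0,0.0187,0.0,0.0,0.0,-1],[0.0,0.0,0.0187,0.0,0.0,0.0,-1],[0.0,0.0,0.0187,0.0,0.0,0.0,-1]]]
```

Emit:
apply_moves(moves=[[[0.001,0.001,0.01,-0.2,0,0,-1],[0.001,0.001,0.01,-0.2,0,0,-1],[0.001,0.001,0.01,-0.2,0,0,-1],[0,0,0.019,0,0,0,-1],[0,0,0.019,0,0,0,-1],[0,0,0.017,0,0,0,-1],[0,0,0,0,0,0,-1]]])

```text
time: 18.25
eef_pos: [0.4801, -0.1868, 0.0241]
tcp_rot: [0.961, 0.276, -0.001, 0.001]
contact_force: [-1.6, 0.3, -0.1]
opening: 1.003
```

```bash
python3 - <<'E'
from h import *
st()
E
```

```text
t 18.25 p [ 0.4801 -0.1868  0.0241] x [ 0.848  0.53  -0.003] z [-0.002 -0.003 -1.   ] F [-1.6  0.3 -0.1] M [0.03 0.06 0.02] op 1.0029 q [-0.57  0.22  2.09 -0.    0.83  0.45]
```

Back up 4 mm, then close.

Emit:
apply_moves(moves=[[[-0.001,0.002,-0.004,0,0,0,-0.5],[0,0,0,0,0,0,-0.2],[0,0,0,0,0,0,0.2],[0,0,0,0,0,0,0.4],[0,0,0,0,0,0,1],[0,0,0,0,0,0,1],[0,0,0,0,0,0,1]]], force=60)

```text
time: 18.95
eef_pos: [0.482, -0.1902, 0.0314]
tcp_rot: [0.961, 0.276, 0.0, 0.003]
contact_force: [-1.2, -0.4, -1.5]
opening: 0.357
```

```bash
python3 - <<'E'
from h import *
st()
s=ctrl.get_state();p=s['eef_pos']
rows([(p+[0,0,.05],down(31.7)),([.50,0,.24],down(20)),([.5516,.1601,.215],down(6.5))],1,[2,6,5])
E
```

```text
t 18.95 p [ 0.482  -0.1902  0.0314] x [ 0.848  0.53  -0.001] z [ 0.002 -0.005 -1.   ] F [-1.2 -0.4 -1.5] M [ 0.02 -0.04  0.04] op 0.3569 q [-0.57  0.21  2.09 -0.    0.85  0.44]
[[[-0.0,0.0001,-0.025,0.2,0.0,0.1,1],[-0.0,0.0001,-0.025,0.2,0.0,0.1,1],[0.0192,-0.0254,-0.0264,0.0,0.0,1.9,1],[0.0183,-0.026,-0.0264,0.0,0.0,2.0,1],[0.0174,-0.0266,-0.0264,0.0,0.0,1.9,1],[0.0165,-0.0272,-0.0264,0.0,0.0,1.9,1],[0.0156,-0.0278,-0.0264,0.0,0.0,2.0,1],[0.0146,-0.0283,-0.0264,0.0,0.0,2.0,1],[0.0206,-0.0266,0.005,0.0,0.0,2.7,1],[0.0194,-0.0275,0.005,0.0,0.0,2.7,1],[0.0181,-0.0284,0.005,0.0,0.0,2.7,1],[0.0167,-0.0292,0.005,0.0,0.0,2.7,1]]]
[[[0.0153,-0.03,0.005,0.0,0.0,2.7,1]]]
```

Emit:
apply_moves(moves=[[[0,0,-0.025,0.2,0,0,1],[0,0,-0.025,0.2,0,0,1],[0.019,-0.025,-0.026,0,0,1.9,1],[0.018,-0.026,-0.026,0,0,2,1],[0.017,-0.027,-0.026,0,0,2,1],[0.016,-0.027,-0.026,0,0,2,1],[0.016,-0.028,-0.026,0,0,2,1],[0.015,-0.028,-0.026,0,0,2,1],[0.02,-0.027,0,0,0,2.7,1],[0.019,-0.028,0,0,0,2.7,1],[0.018,-0.028,0,0,0,2.7,1],[0,0,0,0,0,0,1]]])

```text
time: 20.15
eef_pos: [0.5295, 0.1068, 0.2441]
tcp_rot: [0.995, 0.095, -0.002, -0.004]
contact_force: [0.1, -0.4, -1.5]
opening: 0.358
```

```bash
python3 - <<'E'
from h import *
st()
rows([([.5527,.1602,.205],down(6.5))],1,[4])
E
```

```text
t 20.15 p [0.5295 0.1068 0.2441] x [ 0.982  0.189 -0.003] z [-0.004  0.007 -1.   ] F [ 0.1 -0.4 -1.5] M [-0.   -0.05 -0.  ] op 0.3576 q [ 0.01 -0.02  1.89  0.01  1.27  1.39]
[[[0.0083,-0.0119,0.0099,-0.1,0.0,1.1,1],[0.008,-0.0121,0.0098,-0.1,0.0,1.1,1],[0.0078,-0.0123,0.0098,-0.1,0.0,1.1,1],[0.0075,-0.0124,0.0098,-0.1,0.0,1.1,1]]]
```

Emit:
apply_moves(moves=[[[0.008,-0.012,0.01,-0.1,0,1.1,1],[0.008,-0.012,0.01,-0.1,0,1.1,1],[0.008,-0.012,0.01,-0.1,0,1,1],[0.008,-0.012,0.01,-0.1,0,1,1],[0,0,0,0,0,0,1]]])

```text
time: 20.65
eef_pos: [0.5519, 0.159, 0.2005]
tcp_rot: [0.998, 0.059, -0.004, 0.001]
contact_force: [-0.2, -0.9, -1.9]
opening: 0.355
```

```bash
python3 - <<'E'
from h import *
st(); c=ctrl.get_calibration('wrist'); np.savez('w5.npz',K=c['camera_matrix'],T=c['cam_to_world'])
s=ctrl.get_state();p=s['eef_pos'];r=R.from_quat(s['tcp_rot'])
u,v=proj('wrist',[.5516,.160,.15],c).astype(int)
im=snap('wrist','w6.png',(u-64,v-64,u+64,v+64),4.5);print(u-64,v-64)
f=lambda q:((proj('wrist',q,c)-[u-64,v-64])*4.5).round(1)
print('tip exp',f([.5516,.1601,.137]),'boss',f([.5516,.1601,.08]),'hub top (axis 1.2mm back)',f(p+r.apply([-.0012,0,.0314-.06])),'underside',f(p+r.apply([-.0012,0,.0314])))
rows([([.5527,.1602,.175],down(6.5))],1,[3])
E
```

```text
t 20.65 p [0.5519 0.159  0.2005] x [ 0.993  0.117 -0.008] z [-0.007 -0.003 -1.   ] F [-0.2 -0.9 -1.9] M [-0.01  0.04 -0.04] op 0.3547 q [ 0.1   0.1   1.85 -0.    1.2   1.56]
192 149
tip exp [287.9 257.7] boss [288.5 154.3] hub top (axis 1.2mm back) [296.3 603.7] underside [295.7 348.9]
[[[0.0004,-0.0006,0.0087,0.1,0.1,0.1,1],[0.0003,-0.0006,0.0087,0.1,0.1,0.1,1],[0.0003,-0.0006,0.0087,0.1,0.1,0.1,1]]]
```

View pics/w6.png

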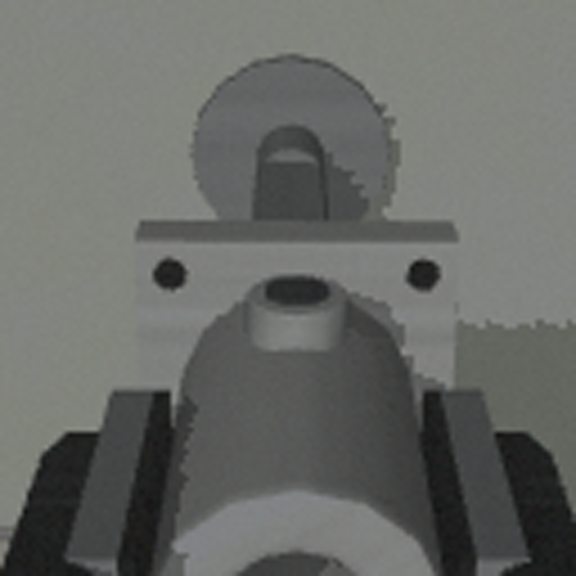

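The flat faces the camera at u≈290, and the hub centre is at u≈297.5, so the hub sits about 1.1 mm to tool +y. The flange's front edges are at rows 221 and 241. I'll use these to fix the fore-aft offset.

```bash
python3 - <<'E'
from h import *
s=ctrl.get_state();p=s['eef_pos'];r=R.from_quat(s['tcp_rot'])
w=np.load('w5.npz');c={'camera_matrix':w['K'],'cam_to_world':w['T']}
f=lambda q:((proj('wrist',q,c)-[192,149])*4.5).round(1)
for d in(-.003,-.002,-.001,0,.001): print(d,f(p+r.apply([d+.022,0,.0314-.008])),f(p+r.apply([d+.022,0,.0314])),'boss front',f(p+r.apply([d+.0205,0,.0314-.022])),'top front',f(p+r.apply([d+.016,0,.0314-.06])))
print('flat bottom edge',f([.5516+.0045,.1605,.097]),'boss front/back', f([.5516+.021,.163,.08]),f([.5516-.021,.158,.08]))
E
```

```text
-0.003 [300.6 242.4] [300.4 221.8] boss front [301.1 294. ] top front [302.7 488.4]
-0.002 [300.6 235.5] [300.4 215.1] boss front [301.1 286.7] top front [302.7 479.6]
-0.001 [300.6 228.6] [300.4 208.5] boss front [301.1 279.3] top front [302.7 470.9]
0 [300.6 221.7] [300.4 201.8] boss front [301.1 272. ] top front [302.7 462. ]
0.001 [300.6 214.7] [300.4 195.1] boss front [301.1 264.6] top front [302.7 453.2]
flat bottom edge [289. 159.] boss front/back [286.3  56.1] [286.9 247.1]
```

Emit:
apply_moves(moves=[[[0.0024,-0.001,0.01,0,0.4,0,1],[0,0,0.01,0,0,0,1],[0,0,0.006,0,0,0,1],[0,0,0,0,0,0,1]]])

```text
time: 21.1
eef_pos: [0.554, 0.1569, 0.1738]
tcp_rot: [0.998, 0.058, 0.0, 0.002]
contact_force: [-0.0, 0.2, -1.9]
opening: 0.357
```

```bash
python3 - <<'E'
from h import *
st()
rows([([.5542,.1603,.165],down(6.5))],1,[2])
E
```

```text
t 21.1 p [0.554  0.1569 0.1738] x [0.993 0.116 0.001] z [ 0.001 -0.004 -1.   ] F [-0.   0.2 -1.9] M [-0.09  0.02  0.01] op 0.3574 q [ 0.1   0.12  1.88 -0.    1.14  1.56]
[[[0.0003,-0.0017,0.0044,0.1,-0.0,0.1,1],[0.0003,-0.0017,0.0044,0.1,-0.0,0.1,1]]]
```

Emit:
apply_moves(moves=[[[0,-0.0034,0,0.2,0,0,1],[0,0,0,0,0,0,1]]])

```text
time: 21.3
eef_pos: [0.5536, 0.16, 0.1738]
tcp_rot: [0.998, 0.058, 0.0, 0.0]
contact_force: [0.2, -0.4, -1.6]
opening: 0.357
```

```bash
python3 - <<'E'
from h import *
for i in range(3):
    st(); ctrl.read_camera('side')
E
```

```text
t 21.3 p [0.5536 0.16   0.1738] x [0.993 0.115 0.   ] z [ 0.001 -0.    -1.   ] F [ 0.2 -0.4 -1.6] M [-0.01 -0.02  0.  ] op 0.3566 q [ 0.11  0.12  1.87 -0.    1.14  1.56]
t 21.35 p [0.5537 0.1599 0.1739] x [0.993 0.116 0.001] z [ 0.001 -0.    -1.   ] F [-0.2 -0.3 -2.5] M [ 0.01 -0.01 -0.02] op 0.3607 q [ 0.11  0.12  1.87 -0.    1.14  1.56]
t 21.4 p [0.5538 0.1599 0.1741] x [0.993 0.116 0.001] z [ 0.001 -0.    -1.   ] F [-0.1 -1.5 -2.5] M [-0.02  0.05  0.  ] op 0.3545 q [ 0.11  0.12  1.87 -0.    1.14  1.56]
```

Emit:
apply_moves(moves=[[[0.0005,-0.0003,0.004,0,0,0,1],[0,0,0,0,0,0,1],[0,0,0.004,0,0,0,1],[0,0,0,0,0,0,1]]])

```text
time: 21.85
eef_pos: [0.5547, 0.1605, 0.1661]
tcp_rot: [0.998, 0.058, 0.001, 0.0]
contact_force: [0.0, 0.0, -2.0]
opening: 0.353
```

```bash
python3 - <<'E'
from h import *
st()
E
```

```text
t 21.85 p [0.5547 0.1605 0.1661] x [0.993 0.116 0.002] z [ 0.003 -0.    -1.   ] F [ 0.  0. -2.] M [-0.02 -0.01  0.01] op 0.353 q [ 0.11  0.13  1.88 -0.    1.13  1.56]
```

Emit:
apply_moves(moves=[[[-0.0004,0,0.004,0,-0.1,0,1],[0,0,0,0,0,0,1],[0,0,0.003,0,0,0,1],[0,0,0,0,0,0,1]]])

```text
time: 22.25
eef_pos: [0.5541, 0.1604, 0.1581]
tcp_rot: [0.998, 0.058, 0.0, 0.0]
contact_force: [-0.1, -0.2, -2.1]
opening: 0.355
```

Emit:
apply_moves(moves=[[[0,0,0.003,0,0,0,1],[0,0,0,0,0,0,1]]])

```text
time: 22.45
eef_pos: [0.5542, 0.1604, 0.1549]
tcp_rot: [0.998, 0.058, 0.0, 0.0]
contact_force: [-0.7, 0.2, -1.5]
opening: 0.357
```

Emit:
apply_moves(moves=[[[0,0,0.003,0,0,0,1],[0,0,0,0,0,0,1]]])

```text
time: 22.65
eef_pos: [0.5542, 0.1604, 0.1517]
tcp_rot: [0.998, 0.058, 0.0, 0.0]
contact_force: [0.1, -0.6, -1.0]
opening: 0.353
```

```bash
python3 - <<'E'
from h import *
st()
E
```

```text
t 22.65 p [0.5542 0.1604 0.1517] x [0.993 0.116 0.   ] z [ 0.    -0.001 -1.   ] F [ 0.1 -0.6 -1. ] M [ 0.02 -0.07 -0.02] op 0.3526 q [ 0.11  0.15  1.89 -0.    1.1   1.56]
```

Emit:
apply_moves(moves=[[[0,0,0.003,0,0,0,1],[0,0,0,0,0,0,1]]])

```text
time: 22.85
eef_pos: [0.5542, 0.1604, 0.1485]
tcp_rot: [0.998, 0.058, 0.0, 0.0]
contact_force: [0.2, -0.0, -2.0]
opening: 0.354
```

Emit:
apply_moves(moves=[[[0,0,0.003,0,0,0,1],[0,0,0,0,0,0,1]]])

```text
time: 23.05
eef_pos: [0.5543, 0.1604, 0.1452]
tcp_rot: [0.998, 0.058, 0.0, 0.0]
contact_force: [-0.9, -0.0, -1.9]
opening: 0.352
```

Emit:
apply_moves(moves=[[[0,0,0.003,0,0,0,1],[0,0,0,0,0,0,1]]])

```text
time: 23.25
eef_pos: [0.5543, 0.1604, 0.142]
tcp_rot: [0.998, 0.058, 0.0, 0.0]
contact_force: [-0.1, -0.9, -0.8]
opening: 0.353
```

```bash
python3 - <<'E'
from h import *
st()
E
```

```text
t 23.25 p [0.5543 0.1604 0.142 ] x [0.993 0.116 0.   ] z [ 0.    -0.001 -1.   ] F [-0.1 -0.9 -0.8] M [-0.03  0.02  0.  ] op 0.3532 q [ 0.11  0.16  1.9  -0.    1.08  1.56]
```

Slipping on freely. Last 15.6 mm.

Emit:
apply_moves(moves=[[[0,0,0.003,0,0,0,1],[0,0,0,0,0,0,1],[0,0,0.003,0,0,0,1],[0,0,0,0,0,0,1],[0,0,0.003,0,0,0,1],[0,0,0,0,0,0,1]]])

```text
time: 23.85
eef_pos: [0.5543, 0.1604, 0.1321]
tcp_rot: [0.998, 0.058, 0.0, 0.0]
contact_force: [0.1, 0.3, -1.1]
opening: 0.356
```

Emit:
apply_moves(moves=[[[0,0,0.003,0,0,0,1],[0,0,0,0,0,0,1],[0,0,0.002,0,0,0,1],[0,0,0,0,0,0,1]]])

```text
time: 24.25
eef_pos: [0.5543, 0.1604, 0.1267]
tcp_rot: [0.998, 0.058, 0.0, 0.0]
contact_force: [-0.2, 0.6, -1.7]
opening: 0.359
```

```bash
python3 - <<'E'
from h import *
st(); c=ctrl.get_calibration('wrist')
a=snap('wrist','x.png',(170,70,342,198),3)
p=ctrl.get_state()['eef_pos'];u,v=proj('scene',p).astype(int);b=snap('scene','x.png',(u-50,v-64,u+50,v+64),3)
cv2.imwrite('pics/fin.png',np.hstack([a,b]));st()
E
```

```text
t 24.25 p [0.5543 0.1604 0.1267] x [0.993 0.116 0.   ] z [ 0.001 -0.001 -1.   ] F [-0.2  0.6 -1.7] M [ 0.01  0.   -0.04] op 0.3591 q [ 0.11  0.18  1.9  -0.    1.06  1.56]
t 24.35 p [0.5546 0.1604 0.1271] x [0.993 0.116 0.001] z [ 0.001 -0.001 -1.   ] F [-0.1 -0.1 -2. ] M [ 0.01  0.01 -0.  ] op 0.3589 q [ 0.11  0.18  1.9  -0.    1.06  1.56]
```

View pics/fin.png

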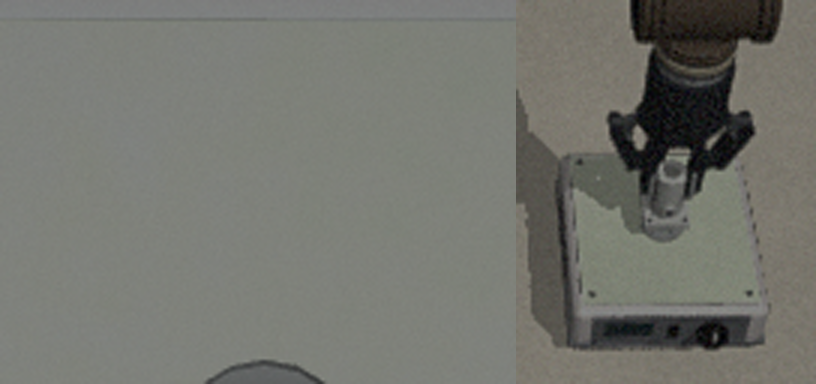

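```bash
python3 -c "
from h import *
st(); print(ctrl.sign_off())"
```

```text
t 24.35 p [0.5546 0.1604 0.1271] x [0.993 0.116 0.001] z [ 0.001 -0.001 -1.   ] F [-0.1 -0.1 -2. ] M [ 0.01  0.01 -0.  ] op 0.3589 q [ 0.11  0.18  1.9  -0.    1.06  1.56]
the job is handed in; nothing more can be done
None
```

The job is done and was handed in at 24.4 s of the 72 s allowed; the sign-off reports no verdict.

- **Hub stood up:** I took the leftmost hub, stood it on its flange and let go. A picture afterwards showed it upright.
- **Shaft turned:** I pinched the shaft on its flat, about 11 mm by the reported opening against 11.5 mm nominal. I turned it about 71° so the flat faces the front, and a picture confirmed this.
- **Hub fitted:** I took the hub from above and slipped it over the shaft. The only force felt on the way down was the hub's weight.
- **Final pose:** I am still gripping the hub at 60 N. By the arm's readings it is upright to about 0.1°, and its screw faces the front to within about 1°. Its underside is about 20.7 mm above the case, against 20 mm asked.

The pinch and the camera disagreed by about 1 mm on where the shaft's axis is. I used the pinch value and the fit was free. I aimed the last wrist picture too far forward, so it showed only bare case top. The final visual check is therefore just the small scene view, which shows the hub upright on the shaft. I never touched the rack, bottle, hex key or tray, but I did not check their positions again at the end.

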